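Return the step block to its labelled rack slot

ROBOT

A 6-joint arm with a two-finger parallel gripper is mounted at the origin on a cart in front of the work surface, level with it; the furniture and walls round the work are solid. World frame = base frame: x ahead of the robot, y to its left, z up, the work surface at z = 0. Lengths are in m, angles in rad, forces in N, time in s.
With the tool pointing down it reaches from about 0.3 to 0.875 m from the base axis. Payload 6.4 kg.
Tool frame: the origin (TCP) lies at the very end of the fingers, on their centre line; the grasp point (between the pads) lies 19 mm behind it; x points along the fingers, z is the direction in which the jaws open and shut, and the axes are right-handed (so a half turn about x gives the same grasp; the last joint's range is limited). The gripper opens to 88 mm and grips with 3 to 60 N. Pads are 18 mm wide; open, the fingers measure 123 mm over their backs; the gripper's body (75 mm by 187 mm) begins 45 mm behind the grasp point.
Start: joints at [-1.547, 0.181, 1.607, -0, 1.354, -0.206], TCP at [0.131, -0.56, 0.239] pointing down, gripper open.
Joint ranges: [-2.99, 2.99], [-0.89, 2.07], [0.3, 2.58], [-1.14, 4.28], [0, 2.63], [-3.12, 3.12]. Speed limits (rad/s): [2.57, 2.57, 3.01, 3.14, 3.14, 3.14].

INTERFACE

Orientations are given as a unit quaternion [x, y, z, w].
In Python, from workcell import get_state, camera, camera_info, job_done, look_for, trace gives the robot as it stands. The module is installed in compiled form; this text tells all that it offers.
- The arm moves only by the tool drive_tool, never from a script. Its argument "series" is one flat list of numbers, 7 for each row, row after row: the shift along the tool's x, y, z as a fraction of full scale, then the turn, a rotation vector about the tool's x, y, z as a fraction of full scale, then the closure, from -1 (fully open) to 1 (shut). In form: [x, y, z, rx, ry, rz, gripper, x, y, z, rx, ry, rz, gripper, ...]. A call has 1 to 8 rows; each row shifts and turns the commanded pose from where the row before left it, along the tool's axes as they then stand; what a row does not reach is not made up. Full scale, the value 1, is 50 mm for a shift and pi rad for a turn. A row lasts 1/8 s, in which the tool goes at most 62.5 mm and 10.7 degrees, less where a joint would pass 70% of its speed; a pose out of reach is approached as far as the arm can. A call with a number of a shift or a turn outside -1 to 1 is refused whole. A call with a gripper value outside its range is refused whole. The fingers move at their own pace and stop on an object; "force" is the grip in N (left out, the last holds). Time passes only in rows, so rows that do not move let the fingers close. It gives the time, the measured TCP pose, the force and the opening at its end, in the units of the state.
- get_state(): the state, without advancing time (a new reading comes with each control period).
- camera(name): name is "scene" or "top"; returns (picture, depth): 384x512x3 uint8, red, green, blue; 384x512 float32, m along the optical axis (not along the pixel's ray), 0 where there is no reading.
- camera_info(name): a dict with "K" (3x3 intrinsics, pixels), "view" (4x4, takes a point from world to camera coordinates). Camera axes: x right, y up, looking along -z (the intrinsics and any distortion apply to the point x, -y, -z); pixel columns grow to the right and rows downward; lengths in m; the calibration is good to about 2 mm. A picture is of the moment at which its call begins. camera_info takes no time and is no camera call.
- job_done(): hands the job in, once; it reports no verdict.
Trained networks look in the newest picture that a camera, given by its name, has taken for a name from the list of things; names that differ only in an ending like _2 or _b are one class to them, and where a whole thing is asked for, a point or a joint stands for the part that bears it (a point fixed in the world has none). Each returns a list of dicts, best first, with "p" (0 to 1); they miss things now and then, are a little off and sometimes report something else, mostly with a low value. They report only what shows in the picture. A call takes as long as a camera call.
- look_for(camera, name): "extent" ([centre column, centre row, width, height] in pixels, round what is visible of it).
- trace(camera, name): "pixels" (384x512 bool, what is visible of it) and "extent" ([centre column, centre row, width, height] in pixels, round what is visible of it).
The state is a dict: "time_s": time; "qpos": joint angles; "joint_vel": joint speeds; "tau": joint torques, N m; "tool_pos": TCP position; "tool_rot": TCP orientation; "contact_force": force on the tool from outside, world axes, zero at the start; "torque": the same for the moment, N m; "opening": finger opening in m.
Only numpy, scipy, OpenCV 4.12 (cv2) and the standard library are available. Lean on these libraries where they do the work, as an engineer would, in place of code of your own. Each camera call takes 0.05 s, during which the arm holds its last target.

TASK

Put the blue-tagged step block away: lift it out of the measuring nest, where only its long sides can be gripped, set it down flat on the green mat and let go of it, then take it again by its two ends, the only sides that the rack leaves open. Lower it, without dropping it, into the rack slot that has the blue label, so that it rests flat on the slot floor, centred along the slot, and let go. Leave the yellow-tagged block, the vials, the tin and the specimen holders where they are.

Things in the scene. Friction and masses are not known exactly. Their poses are not given: they have to be found in the camera images.
- block_blue: Steel step block with blue tags on its upper faces, about 0.2 kg. A base 36 (x) x 60 (y) x 12 mm high carries a raised step 20 (x) x 44 (y) mm that ends 19 mm above the underside. Origin: centre of the underside; z up, y along the length. Either way round is the same for storage. It starts in the nest, its y along the nest's y.
- nest: Fixed aluminium measuring nest. Origin: centre of its underside on the worktop. The block lies on a rail 20 mm wide (x), 54 mm long (y), top 18 mm above the worktop; the foot plate under it is 40 (x) x 104 (y) mm and 6 mm high. Two end posts 34 mm wide (x) and 12 mm thick stand from y = 32 to 44 mm on both sides, 46 mm high, 2 mm from the block's ends. The long (x) sides of the block are free.
- mat: Flat fixed green mat 100 x 100 x 3 mm. Origin: centre of its underside on the worktop, so its top is 3 mm above the worktop.
- rack: Fixed grey rack. Origin on the worktop under the middle slot. Three slots along its y, 49 mm apart, each running along x. Slots are 44 mm wide between upright cheeks 5 mm thick, x = -24 to 24 mm, tops 54 mm above the worktop; both ends open. Slot floors are as long as the cheeks, 20 mm above the worktop, so a block stands out 6 mm at each end. Base plate 6 mm high, x = -95 to 26 mm.
- label_blue: Blue label, 24 x 38 mm, on the rack's base plate at the -x end of its slot, its origin 80 mm from the slot's centre, its top at most 20 mm above the worktop. The other two slots have a yellow and a red label; which slot has which colour varies.
- slot_blue (a point): Centre of the floor of the slot with the blue label, 20 mm above the worktop; x along the slot (from the label end inward), z up. The block's origin belongs here, its y along this x, either way round.
- block_yellow: The same kind of step block with yellow tags, stored in the slot with the yellow label. Origin: centre of the underside. Stays there.
- assembly_stand: Fixed dark assembly stand between the nest and the rack: base about 160 x 160 mm, a column and clamp arm on it up to 280 mm above the worktop. Origin: centre of its underside. Carry the block over it or past its near side.
- vial_white: Loose vial with white cap, 27 mm across, 54 mm high, standing; origin: centre of the underside. Leave alone.
- vial_orange: Loose vial with orange cap, 27 mm across, 54 mm high, standing; origin: centre of the underside. Leave alone.
- putty_tin: Loose white tin, 52 mm across, 22 mm high; origin: centre of the underside. Leave alone.
- holder_1: Loose turned specimen holder (black), 24 mm across, 34 mm high, standing on the black tray (floor 8 mm above the worktop, rim 18 mm); origin: centre of the underside. Leave alone.
- holder_2: The same, bare metal, 40 mm high. Leave alone.
- holder_3: The same, brass, 30 mm high. Leave alone.

How it is judged:
On the way, in this order (a step that is already met when the one before it is completed fails the run):
1. the blue-tagged block lies flat on the green mat, let go (x of block_blue in the frame of mat between -0.04 and 0.04 m and y of block_blue in the frame of mat between -0.04 and 0.04 m and z of block_blue in the frame of mat below 0.006 m and angle between block_blue's own z axis and vertical below 0.1 rad and contact force between the fingers and block_blue below 0.1 N), for 0.2 s.
2. the block is lowered in the slot with the blue label, to within 8 mm of its floor, while still held (x of block_blue in the frame of slot_blue between -0.01 and 0.01 m and y of block_blue in the frame of slot_blue between -0.008 and 0.008 m and z of block_blue in the frame of slot_blue between -0.004 and 0.008 m and angle between the y axis of block_blue and the x axis of slot_blue, either way round below 0.2 rad and contact force between the fingers and block_blue above 0.5 N), for 0.05 s.
At the end, for the whole second after the job is handed in: The blue-tagged block rests, released and still, on the floor of the slot with the blue label: its underside within 3 mm of the floor, tilted less than 0.06 rad, its centre within 10 mm of the slot's middle lengthwise and 8 mm across, its length within 0.2 rad of the slot's (x of block_blue in the frame of slot_blue between -0.01 and 0.01 m and y of block_blue in the frame of slot_blue between -0.008 and 0.008 m and z of block_blue in the frame of slot_blue between -0.004 and 0.003 m and angle between the y axis of block_blue and the x axis of slot_blue, either way round below 0.2 rad and angle between block_blue's own z axis and vertical below 0.06 rad and linear speed of block_blue below 0.02 m/s and contact force between the fingers and block_blue below 0.1 N); the robot touches nothing.
It fails at once if the yellow-tagged block is moved more than 20 mm (distance of block_yellow from where it was at the start of the episode above 0.02 m).
It fails at once if a vial, the tin or a specimen holder is moved more than 30 mm or knocked over (distance of any of vial_white, vial_orange, putty_tin, holder_1, holder_2, holder_3 from where it was at the start of the episode above 0.03 m or angle between any of vial_white, vial_orange, holder_1, holder_2, holder_3's own z axis and vertical above 0.6 rad).
It also fails if it takes over 61 s, if anything falls off the work surface, if the arm or the gripper's body presses on something with over 40 N, if the wrist force passes 120 N, or if a joint passes its speed limit or range.

## Working session

There is one attempt and no reset: what is moved stays moved. The work goes in short steps, Python scripts to look and compute and a tool call to move; the robot and the scene stay as the last step left them, time stands still between calls to the robot, and variables do not carry over. Pictures are saved under pics/ and viewed, and the job is handed in when it is done.

Besides the shell and the picture viewer there is one more tool, called after ">>>" as name(argument=value, ...) on one line, values as JSON. drive_tool: Moves the arm, as the interface text tells. Shift numbers are shares of 50 mm and turn numbers shares of pi rad, none past 1 either way. Its arguments: {"type":"object","properties":{"series":{"type":"array"},"force":{"type":"number"}},"required":["series"]}

```bash
mkdir -p pics; cat > h.py <<'E'
import numpy as np, cv2
from workcell import *
def snap(n,f):
    im,d=camera(n); cv2.imwrite(f'pics/{f}.png',im[:,:,::-1]); np.savez(f'pics/{f}.npz',im=im,d=d); return im,d
def world(n,d):
    ci=camera_info(n);K=np.array(ci['K']);V=np.linalg.inv(np.array(ci['view']))
    v,u=np.mgrid[:d.shape[0],:d.shape[1]]
    P=np.stack([(u-K[0,2])/K[0,0]*d,-(v-K[1,2])/K[1,1]*d,-d],-1)
    return P@V[:3,:3].T+V[:3,3]
E
python3 - <<'E'
from h import *
print(get_state())
for n in('scene','top'):
    snap(n,n+'0'); ci=camera_info(n); print(ci)
E
```

```text
{'time_s': 0.0, 'qpos': array([-1.54731298e+00,  1.81521541e-01,  1.60798228e+00,  1.39328427e-05,
        1.35375730e+00, -2.06297388e-01]), 'joint_vel': array([-0.00032314, -0.00084261, -0.00143875, -0.00036752,  0.00296466,
       -0.00243973]), 'tau': array([ 3.64174266e-04, -4.33869660e+01, -3.41846895e+01,  7.03025702e-02,
        3.84724920e-02, -1.18569715e-04]), 'tool_pos': array([ 0.13097476, -0.5593589 ,  0.23783351]), 'tool_rot': array([ 0.439842  ,  0.55439532, -0.43892894,  0.55364811]), 'contact_force': array([ 0.39455231, -0.51414853, -0.25894283]), 'torque': array([0.0113155 , 0.04865719, 0.08813853]), 'opening': 0.08804474700931769}
{'K': array([[396.55885937,   0.        , 264.07516181],
       [  0.        , 396.55885937, 198.9464911 ],
       [  0.        ,   0.        ,   1.        ]]), 'view': array([[ 0.88172459, -0.47145832,  0.01699437, -0.49183987],
       [ 0.29061567,  0.57118257,  0.76765422, -0.12163953],
       [-0.37162385, -0.67192077,  0.64063889, -0.88701107],
       [ 0.        ,  0.        ,  0.        ,  1.        ]])}
{'K': array([[491.96758799,   0.        , 256.648441  ],
       [  0.        , 491.96758799, 185.73632696],
       [  0.        ,   0.        ,   1.        ]]), 'view': array([[ 0.01753553, -0.99934768, -0.03157096, -0.09820605],
       [ 0.99872533,  0.0160124 ,  0.04786771, -0.49066766],
       [-0.04733096, -0.03237011,  0.99835462, -1.13913261],
       [ 0.        ,  0.        ,  0.        ,  1.        ]])}
```

View pics/scene0.png

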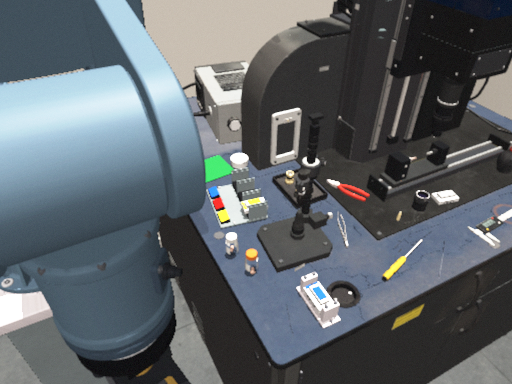

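View pics/top0.png

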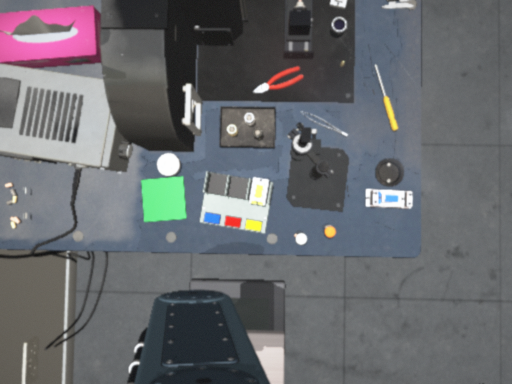

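```bash
python3 - <<'E'
from h import *
z=np.load('pics/top0.npz');im=z['im'];d=z['d']
W=world('top',d)
a=cv2.resize(im[165:245,130:280,::-1],None,fx=5,fy=5,interpolation=cv2.INTER_CUBIC)
cv2.imwrite('pics/za.png',a)
a=cv2.resize(im[175:220,350:430,::-1],None,fx=8,fy=8,interpolation=cv2.INTER_CUBIC)
cv2.imwrite('pics/zb.png',a)
np.set_printoptions(linewidth=250)
print((W[185:214,362:416,2]*1000).round().astype(int)[:, ::2])
for n in ['block_blue','nest','mat','rack','label_blue','assembly_stand','vial_white','vial_orange','block_yellow','putty_tin']:
    for r in trace('top',n)[:2]:
        m=r['pixels']; p=W[m]; p=p[d[m]>0]
        print(n,round(r['p'],2),np.round(r['extent'],1),m.sum(),np.median(p,0).round(4),np.percentile(p,95,axis=0).round(3),np.percentile(p,5,axis=0).round(3),cv2.minAreaRect(np.argwhere(m)[:,::-1].astype(np.float32)))
E
```

```text
[[  -3    1   -3    1   -1   -1   -2   -2   -1    0    0   -4   -1    5    3    5    1   -2   -2    1    2    0    3    1   -1    5    0]
 [   1    0    1   -2    2   -4   -3    2    1    1   -1   -2    1    5    3   -2   -3    3    3   -3    2    6    1    1    0    2    0]
 [  -1    3   -1    3    1    2   -2    2   -4    1   -1   -1   -2   -1    0    1    1    4    1    1   -2   -3   -2 1158    0    4    1]
 [   1    2    4   -2   -1    3   -2   -2   -2    0    2   -2    0    0   -1    0    1   -3    1   -1    2    1   -1    0   -1    2    1]
 [  -1   -2    6    6    6    4    5    7    5   -1    0    2   -5   -2   -1    0   -4    0    1    1    0   -3    0    0    4    1   -2]
 [  -1    1    6    3    8   38   45   45   31   28   28   31   31   35   26   32   33    6    5    3   -3    1   -1   -4   -1    0   -2]
 [   3   -1    3    6   20   39   47   53   30   30   30   32   31   28   31   32   29   29   31   28   29    9   30   48   46   -2    0]
 [  -1   -1    4    9   22   38   51   43   33   34   28   29   34   32   30   27   35   32   30   30   32   24   38   46   45   -4   
[... 4688 characters left out ...]
8.0), (10.0, 10.0), 90.0)
vial_orange 0.31 [259.1 135.4   9.2  10.8] 79 [ 0.6123 -0.0897  0.04  ] [ 0.623 -0.083  0.044] [ 0.605 -0.099  0.014] ((257.5, 132.5), (9.0, 9.0), 90.0)
vial_orange 0.25 [231.7 128.    9.   10. ] 84 [ 0.6201 -0.0314  0.037 ] [ 0.63  -0.023  0.041] [ 0.612 -0.039  0.016] ((231.5, 129.0), (10.0, 9.0), 90.0)
block_yellow 0.85 [261.5 192.   14.   25. ] 418 [ 0.4788 -0.0944  0.0345] [ 0.505 -0.078  0.042] [ 0.452 -0.112  0.027] ((258.0946044921875, 190.93243408203125), (16.604297637939453, 26.468236923217773), 9.462322235107422)
putty_tin 0.82 [167.5 163.2  19.   21.5] 420 [0.5392 0.1168 0.0221] [0.56  0.139 0.026] [0.518 0.096 0.014] ((168.0, 164.0), (22.0, 22.0), 90.0)
```

View pics/za.png

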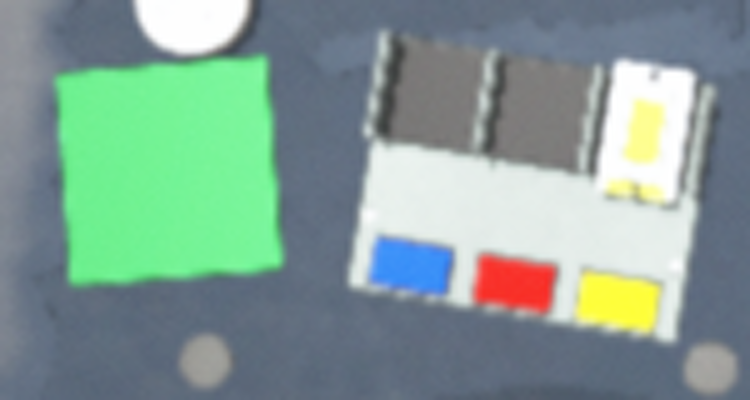

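View pics/zb.png

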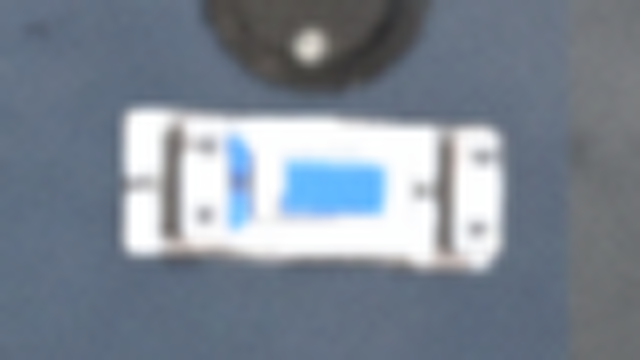

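```bash
python3 - <<'E'
from h import *
z=np.load('pics/top0.npz');im=z['im'];d=z['d']
W=world('top',d)
np.set_printoptions(linewidth=250)
print((W[154:192,370:410,2]*1000).round().astype(int)[:, ::2])
print((W[154:192,390,0]*1000).round())
print(W[190,[370,390,408]])
# block clusters: fit using points z>24..45 in nest zone
def sel(x0,x1,y0,y1,z0,z1):
    return (W[...,0]>x0)&(W[...,0]<x1)&(W[...,1]>y0)&(W[...,1]<y1)&(W[...,2]>z0)&(W[...,2]<z1)&(d>0)
def rect(P): return cv2.minAreaRect((P[:,:2]*1000).astype(np.float32))
for nm,a in dict(nestall=(.43,.51,-.47,-.32,.022,.06),rack_y=(.4,.54,-.13,.06,.005,.06),rackcheek=(.4,.54,-.14,.07,.045,.06)).items():
    m=sel(*a);P=W[m];print(nm,m.sum(),rect(P),P.mean(0))
# posts
for ya,yb in((-.37,-.33),(-.47,-.425)):
    m=sel(.43,.51,ya,yb,.04,.055);P=W[m];print('post',m.sum(),P.mean(0),P.min(0),P.max(0),rect(P))
m=sel(.43,.51,-.425,-.365,.033,.043);P=W[m];print('step',m.sum(),P.mean(0),np.percentile(P,[2,98],axis=0),rect(P))
m=sel(.43,.51,-.427,-.363,.024,.043);P=W[m];print('block',m.sum(),P.mean(0),np.percentile(P,[1,99],axis=0),rect(P))
# coloured
hsv=cv2.cvtColor(im,cv2.COLOR_RGB2HSV)
for nm,lo,hi,box in(('blue',100,125,(.38,.46,-.02,.05)),('red',0,6,(.38,.46,-.06,.0)),('yel',22,35,(.37,.44,-.12,-.05)),('green',45,80,(.38,.53,.05,.22)),('bluetag',95,125,(.44,.5,-.43,-.36))):
    m=(hsv[...,0]>=lo)&(hsv[...,0]<=hi)&(hsv[...,1]>120)&(hsv[...,2]>100)&sel(*box,-.01,.06)
    P=W[m];print(nm,m.sum(),P.mean(0).round(4),rect(P))
E
```

```text
[[   3    2    4    2   -1    2   -1    4   -1    0   -1    2   -5    2   -4   -1    0    0   -2   -1]
 [   4    1   -1   -4    1    2    0   -2   -1    3   -1    0   -1    3   -1    0    0   -1    2    1]
 [   1    3    2   -1    1   -1    2   -2    3    6   -1   -4    0   -2   -1    2    2   -2   -2    3]
 [   0    2    2   -2    3    1   -1    3    2    1    1   -1   -2   -3   -1    4    0    3    0   -4]
 [  -2    3    0    1   -1    0    2    4    0    2    2    0   -1   -3   -2    1    2    1    3   -1]
 [  -4   -2    1   -1    1   -3    2    5    4    5    3    5    2    3   -2   -1   -4    0   -3    2]
 [   4    2    1    0    1    0    5    1    3    1    0    3   -2    6   -6   -2    0    2    0    3]
 [   1    0    2   -2    1    0    0    2    0    2    0    1    6 1158    8    4    4    1   -3    3]
 [  -3   -1    1    2    0    1    0    0   -8  -12  -14   -3    1    2    5   -3   -3   -3    4    3]
 [  -1   -2    1    2    2   -3    3  -11  -10   -6  -12  -10    2    3   -1    7    4    1   -1    2]
 [   0   -1   -3    1    0    1  -12   -8  -10  -10   -5   -8  -13   -
[... 4454 characters left out ...]
25146484), 88.28345489501953)
blue 138 [0.4154 0.0129 0.0163] ((415.265625, 13.077598571777344), (34.780460357666016, 21.739486694335938), 81.79914093017578)
red 140 [ 0.4084 -0.0353  0.0162] ((408.1150207519531, -35.22257614135742), (34.80950164794922, 21.691490173339844), 81.651611328125)
yel 141 [ 0.401  -0.084   0.0162] ((400.9947204589844, -83.73518371582031), (34.77821731567383, 21.68428611755371), 81.40523529052734)
green 1775 [0.4582 0.1302 0.0031] ((458.2264709472656, 131.1171112060547), (101.18114471435547, 101.26460266113281), 5.300517559051514)
bluetag 65 [ 0.4687 -0.3923  0.0372] ((471.49432373046875, -388.95849609375), (18.097230911254883, 39.64945983886719), 4.134023189544678)
```

```bash
cat >> h.py <<'E'
from scipy.spatial.transform import Rotation as Ro
def plan(p,yaw,half=None):
    """target TCP p, tool x down, jaw axis z at yaw; print total shift in tool axes (units 50mm) and turn (pi)"""
    s=get_state(); R0=Ro.from_quat(s['tool_rot'])
    x=np.array([0,0,-1.]);best=None
    for y in (yaw,yaw+np.pi):
        z=np.array([np.cos(y),np.sin(y),0]); R1=Ro.from_matrix(np.stack([x,np.cross(z,x),z],1))
        r=(R0.inv()*R1).as_rotvec()
        if best is None or np.linalg.norm(r)<np.linalg.norm(best): best=r
    sh=R0.inv().apply(np.array(p)-s['tool_pos'])
    print('t',s['time_s'],'tool',s['tool_pos'].round(4),'shift units (50mm) start-frame',(sh/.05).round(3),'world mm',((np.array(p)-s['tool_pos'])*1000).round(1),'turn/pi',(best/np.pi).round(4),'q',s['qpos'].round(2),'F',s['contact_force'].round(1),'open',round(s['opening'],4))
    print(' axes x,y,z:',R0.as_matrix().T.round(3).tolist())
E
python3 - <<'E'
from h import *
plan([.4685,-.3945,.12],-.019)
z=np.load('pics/top0.npz');W=world('top',z['d'])
m=(W[...,2]>.06)&(W[...,2]<.5)&(W[...,0]<.65)&(W[...,1]<-.1)&(W[...,1]>-.36)&(z['d']>0)
P=W[m];print(m.sum(),P.min(0),P.max(0))
for lo,hi in((.06,.1),(.1,.15),(.15,.2),(.2,.25),(.25,.35)):
    Q=P[(P[:,2]>lo)&(P[:,2]<hi)]
    if len(Q):print(lo,np.percentile(Q,3,axis=0).round(3),np.percentile(Q,97,axis=0).round(3))
E
```

```text
t 0.6 tool [ 0.131  -0.5599  0.2387] shift units (50mm) start-frame [ 2.374  7.326 -1.684] world mm [ 337.5  165.4 -118.7] turn/pi [-0.4208  0.      0.    ] q [-1.55  0.18  1.61  0.    1.35 -0.21] F [-0.1  0.6 -0.4] open 0.0878
 axes x,y,z: [[0.0, -0.0, -1.0], [0.974, 0.228, -0.0], [0.228, -0.974, 0.0]]
899 [ 0.37529791 -0.25794912  0.06016745] [ 0.61490605 -0.15455797  0.29858523]
0.06 [ 0.388 -0.239  0.06 ] [ 0.53  -0.203  0.086]
0.15 [ 0.51  -0.238  0.167] [ 0.608 -0.16   0.199]
0.2 [ 0.516 -0.232  0.2  ] [ 0.571 -0.175  0.245]
0.25 [ 0.558 -0.192  0.267] [ 0.584 -0.175  0.297]
```

>>> drive_tool(series=[0, 0.92, -0.21, 0, 0, 0, -1, 0, 0.92, -0.21, 0, 0, 0, -1, 0, 0.92, -0.21, 0, 0, 0, -1, 0, 0.92, -0.21, 0, 0, 0, -1, 0, 0.92, -0.21, 0, 0, 0, -1, 0, 0.92, -0.21, 0, 0, 0, -1, 0, 0.91, -0.21, 0, 0, 0, -1, 0, 0.9, -0.21, 0, 0, 0, -1], force=30)

```text
time_s: 1.6
tool_pos: [0.4701, -0.3938, 0.2389]
tool_rot: [0.439, 0.554, -0.439, 0.554]
contact_force: [0.3, -0.3, 0.0]
opening: 0.088
```

>>> drive_tool(series=[0.27, 0, 0, -0.0526, 0, 0, -1, 0.27, 0, 0, -0.0526, 0, 0, -1, 0.27, 0, 0, -0.0526, 0, 0, -1, 0.27, 0, 0, -0.0526, 0, 0, -1, 0.27, 0, 0, -0.0526, 0, 0, -1, 0.27, 0, 0, -0.0526, 0, 0, -1, 0.27, 0, 0, -0.0526, 0, 0, -1, 0.27, 0, 0, -0.0526, 0, 0, -1])

```text
time_s: 2.6
tool_pos: [0.4687, -0.3947, 0.1303]
tool_rot: [0.005, 0.707, -0.005, 0.707]
contact_force: [0.1, -0.5, -0.6]
opening: 0.0886
```

```bash
python3 - <<'E'
from h import *
plan([.4685,-.3945,.02],-.019)
snap('top','top1');snap('scene','scene1')
plan([.4685,-.3945,.02],-.019)
E
```

```text
t 2.6 tool [ 0.4687 -0.3947  0.1303] shift units (50mm) start-frame [ 2.206  0.003 -0.005] world mm [  -0.2    0.2 -110.3] turn/pi [0.0017 0.     0.    ] q [-0.89  0.38  1.6   0.    1.17 -0.88] F [ 0.1 -0.5 -0.6] open 0.0886
 axes x,y,z: [[0.0, -0.0, -1.0], [0.014, 1.0, -0.0], [1.0, -0.014, 0.0]]
t 2.7 tool [ 0.468  -0.3937  0.129 ] shift units (50mm) start-frame [ 2.18  -0.02   0.015] world mm [   0.5   -0.8 -109. ] turn/pi [ 0.0004 -0.0006 -0.0008] q [-0.89  0.38  1.6  -0.    1.17 -0.88] F [0.1 0.4 1.3] open 0.0882
 axes x,y,z: [[-0.002, 0.002, -1.0], [0.018, 1.0, 0.002], [1.0, -0.018, -0.002]]
```

View pics/top1.png

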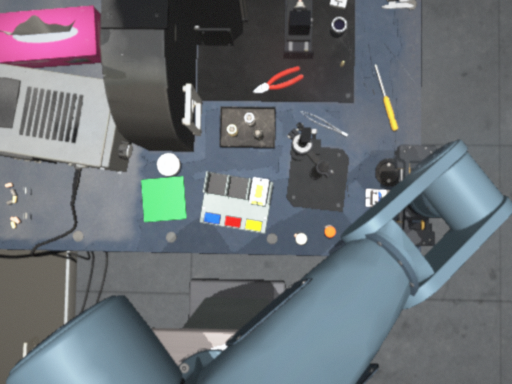

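View pics/scene1.png

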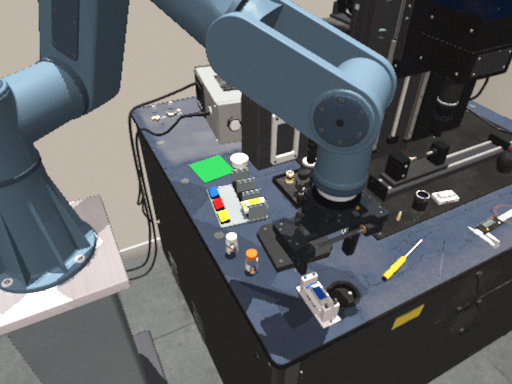

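>>> drive_tool(series=[0.7, 0, 0, 0, 0, 0, -1, 0.7, 0, 0, 0, 0, 0, -1, 0.4, 0, 0, 0, 0, 0, -1, 0.25, 0, 0, 0, 0, 0, -1, 0.12, 0, 0, 0, 0, 0, -1, 0, 0, 0, 0, 0, 0, -1])

```text
time_s: 3.45
tool_pos: [0.469, -0.3949, 0.0227]
tool_rot: [0.007, 0.707, -0.007, 0.707]
contact_force: [-0.2, -0.4, 0.3]
opening: 0.0881
```

```bash
python3 - <<'E'
from h import *
plan([.4685,-.3945,.02],-.019)
im,d=snap('scene','scene2')
cv2.imwrite('pics/z2.png',cv2.resize(im[200:340,240:400,::-1],None,fx=4,fy=4,interpolation=cv2.INTER_CUBIC))
plan([.4685,-.3945,.02],-.019)
E
```

```text
t 3.45 tool [ 0.469  -0.3949  0.0227] shift units (50mm) start-frame [ 0.053  0.008 -0.01 ] world mm [-0.5  0.4 -2.7] turn/pi [-0.0001  0.0001  0.0002] q [-0.89  0.53  1.63  0.    0.98 -0.87] F [-0.2 -0.4  0.3] open 0.0881
 axes x,y,z: [[0.0, -0.0, -1.0], [0.019, 1.0, -0.0], [1.0, -0.019, 0.0]]
t 3.5 tool [ 0.4691 -0.3951  0.023 ] shift units (50mm) start-frame [ 0.06   0.012 -0.013] world mm [-0.6  0.6 -3. ] turn/pi [-0.0001  0.0003  0.0003] q [-0.89  0.53  1.63  0.    0.98 -0.87] F [-0.5  1.   0.6] open 0.0882
 axes x,y,z: [[0.001, -0.001, -1.0], [0.019, 1.0, -0.001], [1.0, -0.019, 0.001]]
```

View pics/z2.png

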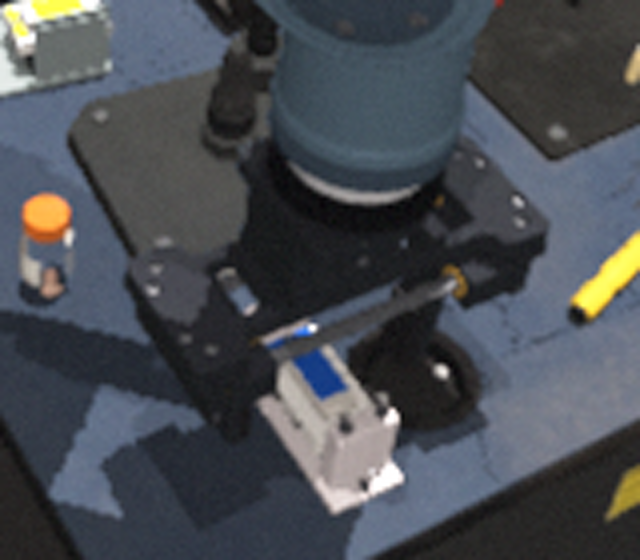

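>>> drive_tool(series=[0.05, 0, 0, 0, 0, 0, -1, 0, 0, 0, 0, 0, 0, 1, 0, 0, 0, 0, 0, 0, 1, 0, 0, 0, 0, 0, 0, 1, 0, 0, 0, 0, 0, 0, 1, 0, 0, 0, 0, 0, 0, 1], force=30)

```text
time_s: 4.25
tool_pos: [0.4687, -0.3946, 0.0197]
tool_rot: [0.007, 0.707, -0.007, 0.707]
contact_force: [-0.2, -0.4, 1.5]
opening: 0.0402
```

```bash
python3 - <<'E'
from h import *
plan([.4685,-.3945,.02],-.019)
E
```

```text
t 4.25 tool [ 0.4687 -0.3946  0.0197] shift units (50mm) start-frame [-0.005  0.002 -0.004] world mm [-0.2  0.1  0.3] turn/pi [ 0. -0.  0.] q [-0.89  0.53  1.63 -0.    0.98 -0.87] F [-0.2 -0.4  1.5] open 0.0402
 axes x,y,z: [[-0.0, -0.0, -1.0], [0.019, 1.0, -0.0], [1.0, -0.019, -0.0]]
```

>>> drive_tool(series=[0, 0, 0, 0, 0, 0, 1, 0, 0, 0, 0, 0, 0, 1, 0, 0, 0, 0, 0, 0, 1])

```text
time_s: 4.62
tool_pos: [0.4686, -0.3946, 0.0197]
tool_rot: [0.007, 0.707, -0.007, 0.707]
contact_force: [-1.5, -0.1, 0.2]
opening: 0.0355
```

>>> drive_tool(series=[-0.1, 0, 0, 0, 0, 0, 1, -0.3, 0, 0, 0, 0, 0, 1, -0.5, 0, 0, 0, 0, 0, 1, -0.6, 0, 0, 0, 0, 0, 1, -0.6, 0, 0, 0, 0, 0, 1, -0.6, 0, 0, 0, 0, 0, 1, -0.6, 0, 0, 0, 0, 0, 1, -0.3, 0, 0, 0, 0, 0, 1])

```text
time_s: 5.62
tool_pos: [0.4694, -0.3952, 0.2026]
tool_rot: [0.006, 0.706, -0.008, 0.708]
contact_force: [-1.0, 0.3, -3.2]
opening: 0.0356
```

```bash
python3 - <<'E'
from h import *
plan([.36,-.3,.2],-.019)
im,d=snap('scene','scene3')
cv2.imwrite('pics/z3.png',cv2.resize(im[150:340,240:400,::-1],None,fx=3,fy=3,interpolation=cv2.INTER_CUBIC))
E
```

```text
t 5.625 tool [ 0.4694 -0.3952  0.2026] shift units (50mm) start-frame [ 0.042  1.863 -2.223] world mm [-109.4   95.2   -2.6] turn/pi [0.     0.0008 0.0009] q [-0.89  0.3   1.54  0.    1.3  -0.87] F [-1.   0.3 -3.2] open 0.0356
 axes x,y,z: [[0.002, -0.003, -1.0], [0.019, 1.0, -0.003], [1.0, -0.019, 0.002]]
```

View pics/z3.png

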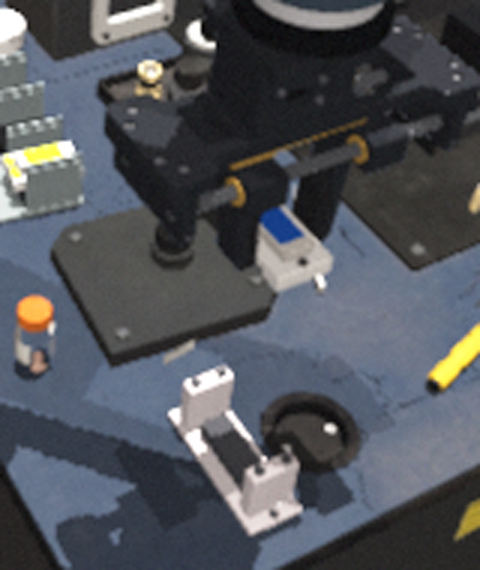

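>>> drive_tool(series=[0, 0.2, -0.5, 0, 0, 0, 1, 0, 0.3, -0.6, 0, 0, 0, 1, 0, 0.5, -0.6, 0, 0, 0, 1, 0, 0.7, -0.4, 0, 0, 0, 1, 0, 0.8, -0.1, 0, 0, 0, 1, 0, 0.8, 0, 0, 0, 0, 1, 0, 0.8, 0, 0, 0, 0, 1, 0, 0.8, 0, 0, 0, 0, 1])

```text
time_s: 6.68
tool_pos: [0.3628, -0.146, 0.1991]
tool_rot: [0.007, 0.707, -0.007, 0.707]
contact_force: [0.7, -0.4, -3.2]
opening: 0.0358
```

>>> drive_tool(series=[0, 0.8, 0, 0, 0, 0, 1, 0, 0.8, 0, 0, 0, 0, 1, 0, 0.8, 0, 0, 0, 0, 1, 0, 0.8, 0.1, 0, 0, 0, 1, 0, 0.8, 0.2, 0, 0, 0, 1, 0, 0.7, 0.4, 0, 0, 0, 1, 0, 0.6, 0.5, 0, 0, 0, 1, 0, 0.3, 0.4, 0, 0, 0, 1])

```text
time_s: 7.68
tool_pos: [0.4488, 0.1325, 0.1989]
tool_rot: [0.006, 0.707, -0.006, 0.707]
contact_force: [0.2, -1.0, -2.8]
opening: 0.036
```

```bash
python3 - <<'E'
from h import *
plan([.445,.14,.0055],-.019)
E
```

```text
t 7.675 tool [0.4488 0.1325 0.1989] shift units (50mm) start-frame [ 3.869  0.148 -0.074] world mm [  -3.8    7.5 -193.4] turn/pi [ 0.0006 -0.0004 -0.0001] q [ 0.03 -0.02  1.91  0.    1.26  0.05] F [ 0.2 -1.  -2.8] open 0.036
 axes x,y,z: [[-0.001, 0.0, -1.0], [0.017, 1.0, 0.0], [1.0, -0.017, -0.001]]
```

>>> drive_tool(series=[0.6, 0.15, -0.07, 0, 0, 0, 1, 0.8, 0, 0, 0, 0, 0, 1, 0.8, 0, 0, 0, 0, 0, 1, 0.7, 0, 0, 0, 0, 0, 1, 0.45, 0, 0, 0, 0, 0, 1, 0.2, 0, 0, 0, 0, 0, 1, 0.1, 0, 0, 0, 0, 0, 1, 0, 0, 0, 0, 0, 0, 1])

```text
time_s: 8.68
tool_pos: [0.4457, 0.1385, 0.0176]
tool_rot: [0.007, 0.707, -0.007, 0.707]
contact_force: [0.3, 0.9, -2.3]
opening: 0.0355
```

```bash
python3 - <<'E'
from h import *
plan([.445,.14,.005],-.019)
im,d=snap('scene','scene4')
cv2.imwrite('pics/z4.png',cv2.resize(im[100:240,160:300,::-1],None,fx=4,fy=4,interpolation=cv2.INTER_CUBIC))
plan([.445,.14,.005],-.019)
E
```

```text
t 8.675 tool [0.4457 0.1385 0.0176] shift units (50mm) start-frame [ 0.252  0.03  -0.015] world mm [ -0.7   1.5 -12.6] turn/pi [ 0.      0.0002 -0.    ] q [0.05 0.28 2.01 0.   0.85 0.07] F [ 0.3  0.9 -2.3] open 0.0355
 axes x,y,z: [[0.001, 0.0, -1.0], [0.019, 1.0, 0.0], [1.0, -0.019, 0.001]]
t 8.725 tool [0.446  0.1385 0.0179] shift units (50mm) start-frame [ 0.258  0.03  -0.021] world mm [ -1.    1.5 -12.9] turn/pi [ 0.      0.0004 -0.    ] q [0.05 0.28 2.01 0.   0.85 0.06] F [ 0.3 -0.5 -2.1] open 0.0354
 axes x,y,z: [[0.001, 0.0, -1.0], [0.019, 1.0, 0.0], [1.0, -0.019, 0.001]]
```

View pics/z4.png

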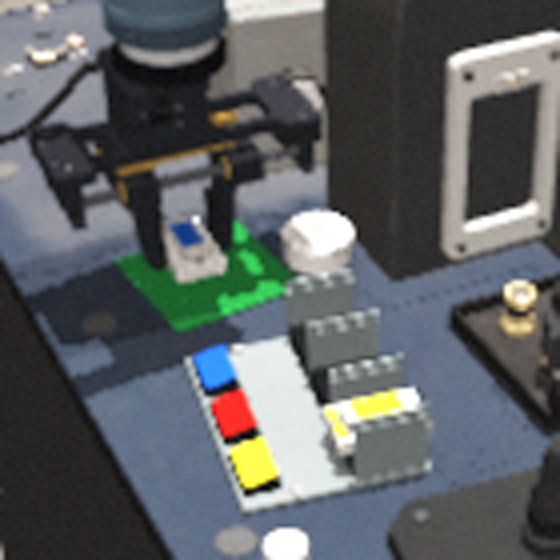

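>>> drive_tool(series=[0.1, 0, 0, 0, 0, 0, 1, 0.07, 0, 0, 0, 0, 0, 1, 0.04, 0, 0, 0, 0, 0, 1, 0.02, 0, 0, 0, 0, 0, 1, 0, 0, 0, 0, 0, 0, 1])

```text
time_s: 9.35
tool_pos: [0.4453, 0.1384, 0.0056]
tool_rot: [0.007, 0.707, -0.007, 0.707]
contact_force: [-0.6, -0.2, -2.3]
opening: 0.0356
```

>>> drive_tool(series=[0.02, 0, 0, 0, 0, 0, 1, 0, 0, 0, 0, 0, 0, 1])

```text
time_s: 9.6
tool_pos: [0.4454, 0.1384, 0.0047]
tool_rot: [0.007, 0.707, -0.007, 0.707]
contact_force: [0.0, 0.4, -3.6]
opening: 0.0358
```

>>> drive_tool(series=[0.012, 0, 0, 0, 0, 0, 1, 0, 0, 0, 0, 0, 0, 1])

```text
time_s: 9.85
tool_pos: [0.4454, 0.1384, 0.0047]
tool_rot: [0.007, 0.707, -0.007, 0.707]
contact_force: [-3.9, -0.6, 4.8]
opening: 0.0355
```

>>> drive_tool(series=[0, 0, 0, 0, 0, 0, -0.4, 0, 0, 0, 0, 0, 0, -0.4, 0, 0, 0, 0, 0, 0, -0.4, 0, 0, 0, 0, 0, 0, -0.4])

```text
time_s: 10.35
tool_pos: [0.4454, 0.1384, 0.0041]
tool_rot: [0.007, 0.707, -0.007, 0.707]
contact_force: [-0.8, -0.2, 0.0]
opening: 0.0617
```

>>> drive_tool(series=[-0.2, 0, 0, 0, 0, 0, -1, -0.5, 0, 0, 0, 0, 0, -1, -0.7, 0, 0, 0, 0, 0, -1, -0.8, 0, 0, 0, 0, 0, -1, -0.4, -0.7, -0.7, 0, 0, 0, -1, 0, -0.7, -0.7, 0, 0, 0, -1, 0, -0.7, -0.7, 0, 0, 0, -1, 0, 0, 0, 0, 0, 0, -1])

```text
time_s: 11.35
tool_pos: [0.3369, 0.0342, 0.1344]
tool_rot: [0.008, 0.707, -0.008, 0.707]
contact_force: [0.6, -0.2, -0.1]
opening: 0.0879
```

```bash
python3 - <<'E'
from h import *
im,d=snap('scene','scene5');im,d=snap('top','top5')
plan([.445,.14,.1],-.019+np.pi/2)
E
```

```text
t 11.45 tool [0.3392 0.0352 0.135 ] shift units (50mm) start-frame [0.704 2.141 2.071] world mm [105.8 104.8 -35. ] turn/pi [ 0.4994  0.0007 -0.0006] q [-0.25 -0.26  2.26  0.    1.14 -0.23] F [0.4 0.2 0.4] open 0.0879
 axes x,y,z: [[0.003, -0.0, -1.0], [0.021, 1.0, -0.0], [1.0, -0.021, 0.003]]
```

View pics/top5.png

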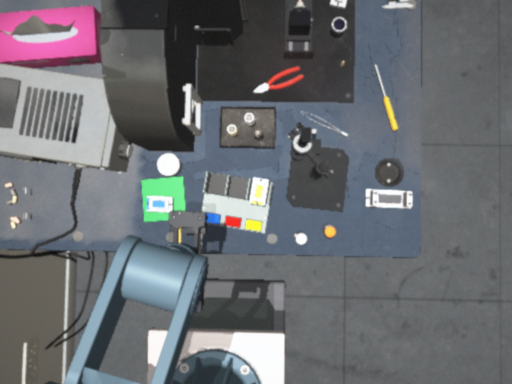

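View pics/scene5.png

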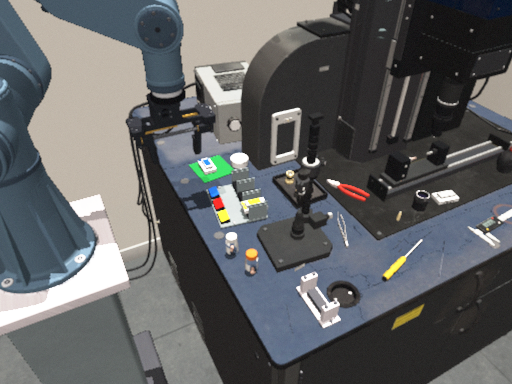

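```bash
python3 - <<'E'
from h import *
z=np.load('pics/top5.npz');im=z['im'];d=z['d'];W=world('top',d)
cv2.imwrite('pics/z5.png',cv2.resize(im[165:235,130:210,::-1],None,fx=8,fy=8,interpolation=cv2.INTER_CUBIC))
hsv=cv2.cvtColor(im,cv2.COLOR_RGB2HSV)
b=(W[...,0]>.41)&(W[...,0]<.49)&(W[...,1]>.09)&(W[...,1]<.19)
m=b&(W[...,2]>.009)&(W[...,2]<.04);P=W[m];print(m.sum(),P.mean(0).round(4),cv2.minAreaRect((P[:,:2]*1000).astype(np.float32)))
m=b&~((hsv[...,0]>45)&(hsv[...,0]<85)&(hsv[...,1]>100))
m=cv2.morphologyEx(m.astype(np.uint8),cv2.MORPH_OPEN,np.ones((2,2)))>0
P=W[m];r=cv2.minAreaRect(np.argwhere(m)[:,::-1].astype(np.float32));print(m.sum(),P.mean(0).round(4),r)
m=b&(hsv[...,0]>=100)&(hsv[...,0]<=125)&(hsv[...,1]>120);P=W[m];print('tag',m.sum(),P.mean(0).round(4),cv2.minAreaRect((P[:,:2]*1000).astype(np.float32)))
plan([.445,.14,.1],-.019+np.pi/2)
E
```

```text
396 [0.4472 0.1365 0.0182] ((449.176025390625, 138.1683349609375), (39.84754180908203, 61.77626419067383), 1.1044964790344238)
567 [0.444  0.1434 0.0183] ((156.59999084472656, 203.6999969482422), (34.619468688964844, 32.01323318481445), 2.4895529747009277)
tag 51 [0.4468 0.1411 0.022 ] ((449.91192626953125, 146.9629364013672), (18.309507369995117, 40.032711029052734), 7.770613193511963)
t 11.45 tool [0.3392 0.0352 0.135 ] shift units (50mm) start-frame [0.704 2.141 2.071] world mm [105.8 104.8 -35. ] turn/pi [ 0.4994  0.0007 -0.0006] q [-0.25 -0.26  2.26  0.    1.14 -0.23] F [0.4 0.2 0.4] open 0.0879
 axes x,y,z: [[0.003, -0.0, -1.0], [0.021, 1.0, -0.0], [1.0, -0.021, 0.003]]
```

View pics/z5.png

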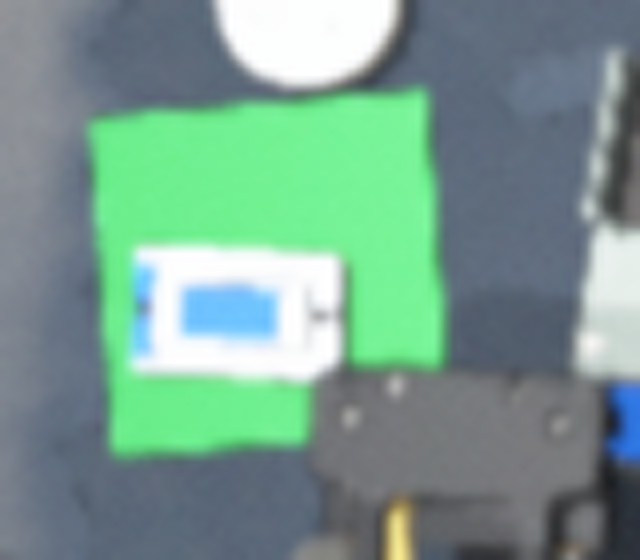

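>>> drive_tool(series=[0, 0, 0, 0.0555, 0, 0, -1, 0, 0, 0, 0.0555, 0, 0, -1, 0, 0, 0, 0.0555, 0, 0, -1, 0, 0, 0, 0.0555, 0, 0, -1, 0, 0, 0, 0.0555, 0, 0, -1, 0, 0, 0, 0.0555, 0, 0, -1, 0, 0, 0, 0.0555, 0, 0, -1, 0, 0, 0, 0.0555, 0, 0, -1])

```text
time_s: 12.45
tool_pos: [0.3394, 0.0362, 0.1344]
tool_rot: [0.46, 0.537, -0.46, 0.537]
contact_force: [-0.3, -0.1, -0.4]
opening: 0.0879
```

>>> drive_tool(series=[0, 0, 0, 0.0555, 0, 0, -1, 0, 0, 0, 0, 0, 0, -1])

```text
time_s: 12.7
tool_pos: [0.3392, 0.0361, 0.1343]
tool_rot: [0.504, 0.496, -0.503, 0.496]
contact_force: [-0.6, -0.3, -0.1]
opening: 0.0882
```

```bash
python3 - <<'E'
from h import *
plan([.4455,.138,.1],-.019+np.pi/2)
E
```

```text
t 12.7 tool [0.3392 0.0361 0.1343] shift units (50mm) start-frame [ 0.688  2.097 -2.068] world mm [106.3 101.9 -34.3] turn/pi [ 0.0015 -0.0001 -0.    ] q [-0.25 -0.26  2.26  0.    1.14  1.34] F [-0.6 -0.3 -0.1] open 0.0882
 axes x,y,z: [[0.0, 0.0, -1.0], [1.0, -0.014, 0.0], [-0.014, -1.0, -0.0]]
```

>>> drive_tool(series=[0, 0.5, -0.5, 0.0015, 0, 0, -1, 0.1, 0.6, -0.6, 0, 0, 0, -1, 0.2, 0.6, -0.6, 0, 0, 0, -1, 0.2, 0.4, -0.37, 0, 0, 0, -1, 0.19, 0, 0, 0, 0, 0, -1, 0, 0, 0, 0, 0, 0, -1])

```text
time_s: 13.45
tool_pos: [0.444, 0.1367, 0.0984]
tool_rot: [-0.504, -0.496, 0.506, -0.494]
contact_force: [-0.7, -0.2, -0.3]
opening: 0.0882
```

```bash
python3 - <<'E'
from h import *
plan([.4455,.138,.005],-.019+np.pi/2)
E
```

```text
t 13.45 tool [0.444  0.1367 0.0984] shift units (50mm) start-frame [ 1.867  0.036 -0.028] world mm [  1.5   1.3 -93.4] turn/pi [-0.0002  0.0001  0.0011] q [ 0.04  0.12  1.99 -0.    1.03  1.63] F [-0.7 -0.2 -0.3] open 0.0882
 axes x,y,z: [[-0.003, -0.0, -1.0], [1.0, -0.02, -0.003], [-0.02, -1.0, 0.0]]
```

>>> drive_tool(series=[0.5, 0.03, -0.03, 0, 0, 0, -1, 0.6, 0, 0, 0, 0, 0, -1, 0.4, 0, 0, 0, 0, 0, -1, 0.2, 0, 0, 0, 0, 0, -1, 0, 0, 0, 0, 0, 0, -1])

```text
time_s: 14.08
tool_pos: [0.4466, 0.1378, 0.0146]
tool_rot: [-0.505, -0.495, 0.506, -0.494]
contact_force: [-0.1, -0.6, 1.0]
opening: 0.088
```

```bash
python3 - <<'E'
from h import *
plan([.4455,.138,.005],-.019+np.pi/2)
im,d=snap('scene','scene6')
cv2.imwrite('pics/z6.png',cv2.resize(im[100:220,160:280,::-1],None,fx=4,fy=4,interpolation=cv2.INTER_CUBIC))
E
```

```text
t 14.075 tool [0.4466 0.1378 0.0146] shift units (50mm) start-frame [ 0.192 -0.021 -0.004] world mm [-1.1  0.2 -9.6] turn/pi [-0.001   0.      0.0003] q [ 0.04  0.29  2.01 -0.    0.84  1.64] F [-0.1 -0.6  1. ] open 0.088
 axes x,y,z: [[-0.001, -0.0, -1.0], [1.0, -0.022, -0.001], [-0.022, -1.0, 0.0]]
```

View pics/z6.png

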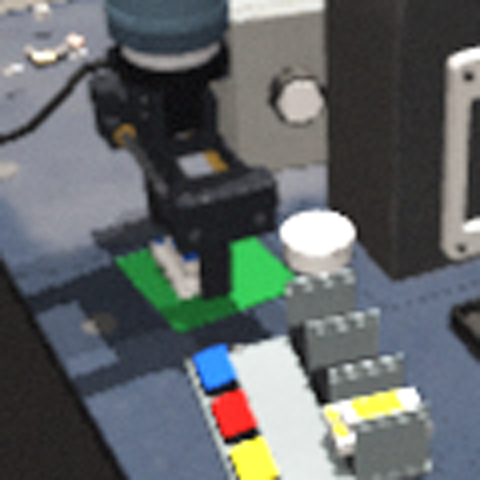

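```bash
python3 - <<'E'
from h import *
im=np.load('pics/scene6.npz')['im'];ci=camera_info('scene')
K=np.array(ci['K']);V=np.array(ci['view'])
def pr(p):
    c=V[:3,:3]@p+V[:3,3]; return [K[0,0]*c[0]/-c[2]+K[0,2],K[1,1]*-c[1]/-c[2]+K[1,2]]
f=6;o=np.array([180,130])
a=cv2.resize(im[130:210,180:270,::-1],None,fx=f,fy=f,interpolation=cv2.INTER_CUBIC)
def poly(c,yaw,hx,hy,z,col):
    R=np.array([[np.cos(yaw),-np.sin(yaw)],[np.sin(yaw),np.cos(yaw)]])
    q=[(np.array(pr(np.r_[np.array(c)+R@np.array(s),z]))-o+.5)*f for s in((-hx,-hy),(hx,-hy),(hx,hy),(-hx,hy))]
    cv2.polylines(a,[np.int32(np.round(q))],True,col,1)
poly((.4455,.138),-.019,.018,.03,.015,(0,0,255))
poly((.4455,.138),-.019,.01,.022,.022,(0,0,255))
poly((.4466,.138-.0527),-.019,.009,.0087,.0146,(255,0,255))
cv2.imwrite('pics/z6b.png',a)
E
```

```text
(no output)
```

View pics/z6b.png

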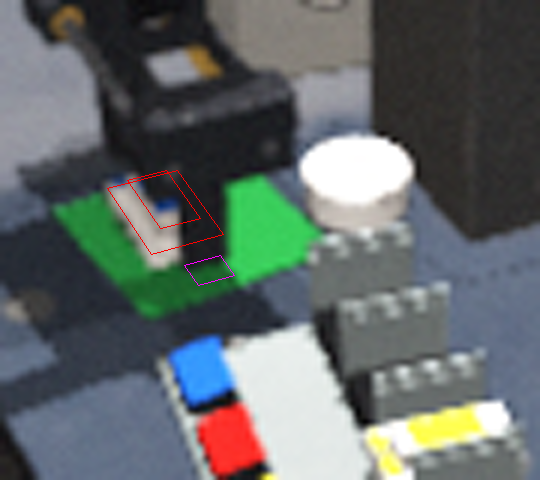

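>>> drive_tool(series=[0.1, -0.02, 0, 0, 0, 0, -1, 0.08, 0, 0, 0, 0, 0, -1, 0, 0, 0, 0, 0, 0, 1, 0, 0, 0, 0, 0, 0, 1, 0, 0, 0, 0, 0, 0, 1, 0, 0, 0, 0, 0, 0, 1, 0, 0, 0, 0, 0, 0, 1], force=30)

```text
time_s: 15.0
tool_pos: [0.4462, 0.1382, 0.0057]
tool_rot: [0.506, 0.494, -0.505, 0.494]
contact_force: [-0.7, -0.1, 1.2]
opening: 0.0595
```

```bash
python3 - <<'E'
from h import *
plan([.4455,.138,.15],-.019+np.pi/2)
E
```

```text
t 15.0 tool [0.4462 0.1382 0.0057] shift units (50mm) start-frame [-2.886 -0.013  0.004] world mm [ -0.7  -0.2 144.3] turn/pi [-0.001   0.     -0.0001] q [ 0.05  0.31  2.01 -0.    0.82  1.64] F [-0.7 -0.1  1.2] open 0.0595
 axes x,y,z: [[0.0, -0.0, -1.0], [1.0, -0.022, 0.0], [-0.022, -1.0, 0.0]]
```

>>> drive_tool(series=[-0.1, 0, 0, 0, 0, 0, 1, -0.3, 0, 0, 0, 0, 0, 1, -0.5, 0, 0, 0, 0, 0, 1, -0.6, 0, 0, 0, 0, 0, 1, -0.6, 0, 0, 0, 0, 0, 1, -0.6, 0, 0, 0, 0, 0, 1, -0.3, 0, 0, 0, 0, 0, 1, 0, 0, 0, 0, 0, 0, 1])

```text
time_s: 16.0
tool_pos: [0.4467, 0.1382, 0.1567]
tool_rot: [0.506, 0.494, -0.505, 0.495]
contact_force: [0.4, -1.2, -2.7]
opening: 0.0594
```

```bash
python3 - <<'E'
from h import *
plan([.4944,.0013,.15],-.146)
im,d=snap('scene','scene7')
cv2.imwrite('pics/z7.png',cv2.resize(im[60:220,140:300,::-1],None,fx=4,fy=4,interpolation=cv2.INTER_CUBIC))
E
```

```text
t 16.0 tool [0.4467 0.1382 0.1567] shift units (50mm) start-frame [0.137 1.014 2.717] world mm [  47.7 -136.9   -6.7] turn/pi [-0.4606  0.0005 -0.0007] q [0.05 0.03 1.95 0.   1.16 1.64] F [ 0.4 -1.2 -2.7] open 0.0594
 axes x,y,z: [[0.003, 0.0, -1.0], [1.0, -0.022, 0.003], [-0.022, -1.0, -0.0]]
```

View pics/z7.png

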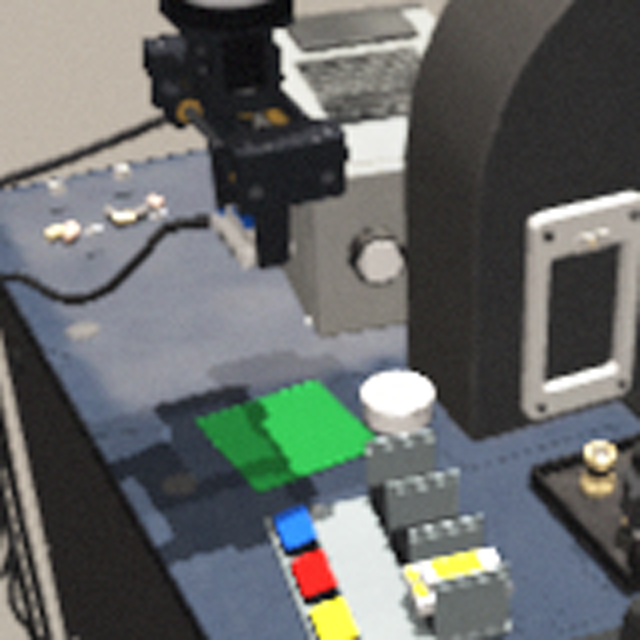

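```bash
python3 - <<'E'
from h import *
z=np.load('pics/top0.npz');W=world('top',z['d']);d=z['d']
for y0 in np.arange(-.1,.2,.02):
    m=(W[...,2]>.06)&(W[...,2]<1)&(W[...,0]>.4)&(W[...,0]<.7)&(W[...,1]>y0)&(W[...,1]<y0+.02)&(d>0)
    P=W[m]
    if m.sum(): i=P[:,0].argsort()[:max(1,len(P)//50)];print(round(y0,2),m.sum(),P[i].mean(0).round(3))
E
```

```text
0.02 12 [0.615 0.039 0.167]
0.04 517 [0.602 0.051 0.154]
0.06 2180 [0.572 0.071 0.127]
0.08 1054 [0.572 0.091 0.104]
0.1 1056 [0.572 0.111 0.109]
0.12 1046 [0.572 0.13  0.116]
0.14 1050 [0.571 0.151 0.135]
0.16 459 [0.571 0.163 0.115]
0.18 149 [0.542 0.195 0.092]
0.2 733 [0.522 0.216 0.112]
```

>>> drive_tool(series=[0, -0.15, 0.4, 0, 0, 0, 1, 0, -0.15, 0.6, 0, 0, 0, 1, 0, -0.15, 0.7, 0, 0, 0, 1, 0, -0.05, 0.6, 0, 0, 0, 1, 0, 0, 0.4, -0.03, 0, 0, 1, 0, 0, 0, -0.05, 0, 0, 1, 0, 0, 0, -0.055, 0, 0, 1, 0, 0, 0, -0.055, 0, 0, 1])

```text
time_s: 17.05
tool_pos: [0.4169, 0.0039, 0.154]
tool_rot: [0.336, 0.623, -0.336, 0.621]
contact_force: [0.3, -0.2, -4.0]
opening: 0.0595
```

>>> drive_tool(series=[0, 0, 0, -0.055, 0, 0, 1, 0, 0, 0, -0.055, 0, 0, 1, 0, 0, 0, -0.055, 0, 0, 1, 0, 0, 0, -0.055, 0, 0, 1, 0, 0, 0, -0.05, 0, 0, 1, 0, 0, 0, 0, 0, 0, 1])

```text
time_s: 17.8
tool_pos: [0.417, 0.004, 0.1542]
tool_rot: [0.053, 0.706, -0.053, 0.704]
contact_force: [-0.1, 0.6, -3.2]
opening: 0.0597
```

```bash
python3 - <<'E'
from h import *
plan([.4944,.0013,.10],-.146)
im,d=snap('top','top8')
W=world('top',d)
hsv=cv2.cvtColor(im,cv2.COLOR_RGB2HSV)
E
```

```text
t 17.8 tool [0.417  0.004  0.1542] shift units (50mm) start-frame [1.08  0.176 1.541] world mm [ 77.4  -2.7 -54.2] turn/pi [-0.0011 -0.0009 -0.0001] q [-0.28 -0.08  2.07  0.    1.16 -0.13] F [-0.1  0.6 -3.2] open 0.0597
 axes x,y,z: [[-0.003, 0.001, -1.0], [0.149, 0.989, 0.0], [0.989, -0.149, -0.003]]
```

View pics/top8.png

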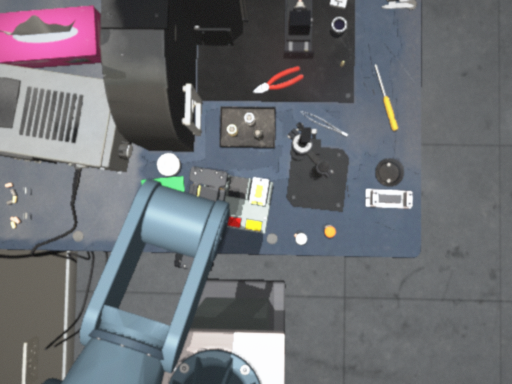

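```bash
python3 - <<'E'
from h import *
for n,f in(('top','top0'),('scene','scene0'),('scene','scene5'),('top','top5')):
    z=np.load(f'pics/{f}.npz');im=z['im'];d=z['d'];W=world(n,d)
    hsv=cv2.cvtColor(im,cv2.COLOR_RGB2HSV)
    def sel(x0,x1,y0,y1,z0,z1): return (W[...,0]>x0)&(W[...,0]<x1)&(W[...,1]>y0)&(W[...,1]<y1)&(W[...,2]>z0)&(W[...,2]<z1)&(d>0)
    print(f)
    for nm,lo,hi,box in(('blue',100,125,(.38,.46,-.02,.05)),('red',0,6,(.38,.46,-.06,.0)),('yel',22,35,(.37,.44,-.12,-.05)),('tag',95,125,(.41,.49,.1,.18)),('nesttag',95,125,(.43,.5,-.43,-.36)),('yeltag',22,35,(.45,.53,-.14,-.06))):
        m=(hsv[...,0]>=lo)&(hsv[...,0]<=hi)&(hsv[...,1]>120)&(hsv[...,2]>70)&sel(*box,-.01,.06)
        P=W[m]
        if m.sum()>5: r=cv2.minAreaRect((P[:,:2]*1000).astype(np.float32)); print(nm,m.sum(),P.mean(0).round(4),np.round(r[0],1),np.round(r[1],1),round(r[2],1))
    m=sel(.43,.55,-.14,.06,.046,.062);P=W[m];print('cheektops',m.sum(),P.mean(0).round(4))
    u=np.array([.9893,-.146]);v=np.array([.146,.9893]);c=np.array([.4944,.0013])
    L=(P[:,:2]-c)@u*1000;A=(P[:,:2]-c)@v*1000
    print(' along',np.percentile(L,[2,50,98]).round(1)); 
    for k in(24.5,-24.5,-73.5,-122.5):
        q=A[abs(A-k)<9]; print('  cheek',k,len(q),q.mean().round(2) if len(q) else '')
E
```

```text
top0
blue 138 [0.4154 0.0129 0.0163] [415.3  13.1] [34.8 21.7] 81.8
red 140 [ 0.4084 -0.0353  0.0162] [408.1 -35.2] [34.8 21.7] 81.7
yel 141 [ 0.401  -0.084   0.0162] [401.  -83.7] [34.8 21.7] 81.4
nesttag 65 [ 0.4687 -0.3923  0.0372] [ 471.5 -389. ] [18.1 39.6] 4.1
cheektops 177 [ 0.4878 -0.0461  0.0522]
 along [-22.2   0.5  23.2]
  cheek 24.5 46 24.41
  cheek -24.5 43 -24.39
  cheek -73.5 45 -73.19
  cheek -122.5 43 -121.96
scene0
blue 88 [0.4128 0.0128 0.0182] [413.1  14.4] [39.4 21.7] 77.1
red 92 [ 0.4055 -0.0348  0.0178] [406.3 -28.4] [51.9 20.2] 83.6
yel 101 [ 0.3981 -0.0845  0.018 ] [399.5 -77.3] [51.1 19.8] 81.6
nesttag 95 [ 0.4657 -0.3924  0.0394] [ 468.  -387.6] [25.5 44.9] 5.5
yeltag 46 [ 0.4753 -0.0942  0.0422] [471.3 -92.9] [22.8 40.1] 81.4
cheektops 302 [ 0.4863 -0.0506  0.0523]
 along [-23.2  -0.   22.4]
  cheek 24.5 71 23.79
  cheek -24.5 73 -25.09
  cheek -73.5 77 -74.28
  cheek -122.5 81 -123.38
scene5
blue 89 [0.413  0.0124 0.0186] [413.4  12.5] [39.1 21.9] 80.0
red 92 [ 0.4056 -0.0357  0.0181] [407.4 -28.7] [49.2 21.7] 82.4
yel 103 [ 0.3982 -0.0842  0.018 ] [399.6 -77.8] [48.9 20.2] 81.8
tag 25 [0.4433 0.1395 0.0253] [441.6 147.4] [12.  44.2] 11.0
yeltag 49 [ 0.4746 -0.0945  0.0421] [470.  -95.4] [20.8 40.6] 80.3
cheektops 300 [ 0.4864 -0.0503  0.0523]
 along [-23.   -0.5  22.3]
  cheek 24.5 71 23.61
  cheek -24.5 72 -25.38
  cheek -73.5 77 -74.12
  cheek -122.5 79 -123.03
top5
blue 121 [0.4147 0.01   0.0161] [414.5  10.4] [30.1 22.6] 82.6
red 142 [ 0.4084 -0.0351  0.0163] [408.4 -35.3] [34.9 22.1] 83.6
yel 141 [ 0.401  -0.0839  0.0163] [400.9 -83.5] [35.  21.7] 79.7
tag 54 [0.4471 0.1425 0.0216] [448.5 146.4] [18.8 39.7] 2.9
cheektops 176 [ 0.488  -0.0462  0.0519]
 along [-22.2   0.2  23.7]
  cheek 24.5 45 24.49
  cheek -24.5 44 -24.31
  cheek -73.5 44 -73.16
  cheek -122.5 43 -121.94
```

>>> drive_tool(series=[0.1, 0.03, 0.3, -0.001, -0.001, 0, 1, 0.2, 0.05, 0.45, 0, 0, 0, 1, 0.2, 0.05, 0.45, 0, 0, 0, 1, 0.2, 0.05, 0.3, 0, 0, 0, 1, 0.2, 0, 0.03, 0, 0, 0, 1, 0.15, 0, 0, 0, 0, 0, 1, 0, 0, 0, 0, 0, 0, 1])

```text
time_s: 18.73
tool_pos: [0.4939, 0.0018, 0.1024]
tool_rot: [0.051, 0.705, -0.051, 0.706]
contact_force: [-0.7, 0.2, -3.3]
opening: 0.0595
```

```bash
python3 - <<'E'
from h import *
plan([.4938,.0019,.06],-.146)
im,d=snap('scene','scene9')
cv2.imwrite('pics/z9.png',cv2.resize(im[110:250,180:320,::-1],None,fx=4,fy=4,interpolation=cv2.INTER_CUBIC))
plan([.4938,.0019,.06],-.146)
E
```

```text
t 18.725 tool [0.4939 0.0018 0.1024] shift units (50mm) start-frame [ 0.848  0.001 -0.004] world mm [ -0.1   0.1 -42.4] turn/pi [ 0.0002  0.0003 -0.0001] q [-0.24  0.18  1.92  0.    1.05 -0.09] F [-0.7  0.2 -3.3] open 0.0595
 axes x,y,z: [[0.001, 0.0, -1.0], [0.145, 0.989, 0.0], [0.989, -0.145, 0.001]]
t 18.775 tool [0.4945 0.0017 0.103 ] shift units (50mm) start-frame [ 0.861  0.002 -0.016] world mm [ -0.7   0.2 -43. ] turn/pi [ 0.0003  0.0007 -0.    ] q [-0.24  0.17  1.92  0.    1.05 -0.09] F [ 0.7 -0.2 -2.7] open 0.0593
 axes x,y,z: [[0.002, -0.0, -1.0], [0.145, 0.989, 0.0], [0.989, -0.145, 0.002]]
```

View pics/z9.png

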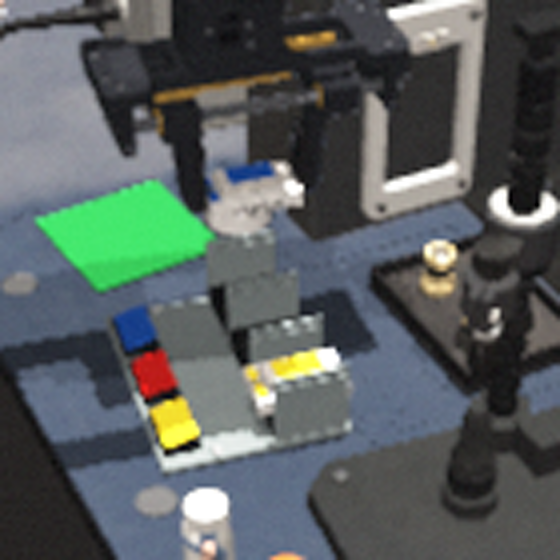

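```bash
python3 - <<'E'
from h import *
z=np.load('pics/scene9.npz');im=z['im'];d=z['d'];W=world('scene',d)
a=cv2.resize(im[135:185,215:275,::-1],None,fx=12,fy=12,interpolation=cv2.INTER_CUBIC)
ci=camera_info('scene');K=np.array(ci['K']);V=np.array(ci['view']);o=np.array([215,135]);f=12
def pr(p):
    c=V[:3,:3]@p+V[:3,3]; return [K[0,0]*c[0]/-c[2]+K[0,2],K[1,1]*-c[1]/-c[2]+K[1,2]]
def poly(c,yaw,hx,hy,z,col):
    R=np.array([[np.cos(yaw),-np.sin(yaw)],[np.sin(yaw),np.cos(yaw)]])
    q=[(np.array(pr(np.r_[np.array(c)+R@np.array(s),z]))-o+.5)*f for s in((-hx,-hy),(hx,-hy),(hx,hy),(-hx,hy))]
    cv2.polylines(a,[np.int32(np.round(q))],True,col,1)
for zz in(.100,.112):poly((.4941,.0010),-.146,.03,.018,zz,(0,0,255))
for zz in(.112,.119):poly((.4941,.0010),-.146,.022,.010,zz,(0,255,0))
cv2.imwrite('pics/z9b.png',a)
# depth points of light/blue pixels
u=np.array([.9893,-.146]);v=np.array([.146,.9893]);c=np.array([.4941,.001])
L=(W[...,:2]-c)@u;A=(W[...,:2]-c)@v
m=(abs(L)<.026)&(abs(A)<.035)&(W[...,2]>.085)&(W[...,2]<.135)&(d>0)
for a0 in np.arange(-.034,.034,.004):
    q=m&(A>=a0)&(A<a0+.004); 
    if q.sum(): print(round(a0,3),q.sum(),(np.percentile(W[q][:,2],[5,50,95])*1000).round(1))
E
```

```text
-0.022 20 [105.8 110.6 116.4]
-0.018 70 [103.5 110.4 115.1]
-0.014 30 [113.7 116.2 121.7]
-0.01 45 [113.3 118.  123.4]
-0.006 26 [115.1 121.4 123.2]
-0.002 20 [116.1 122.1 123.6]
0.002 17 [119.  122.6 124.3]
0.006 13 [115.9 122.2 123.1]
0.01 2 [120.3 120.7 121.1]
0.014 1 [114.9 114.9 114.9]
```

View pics/z9b.png

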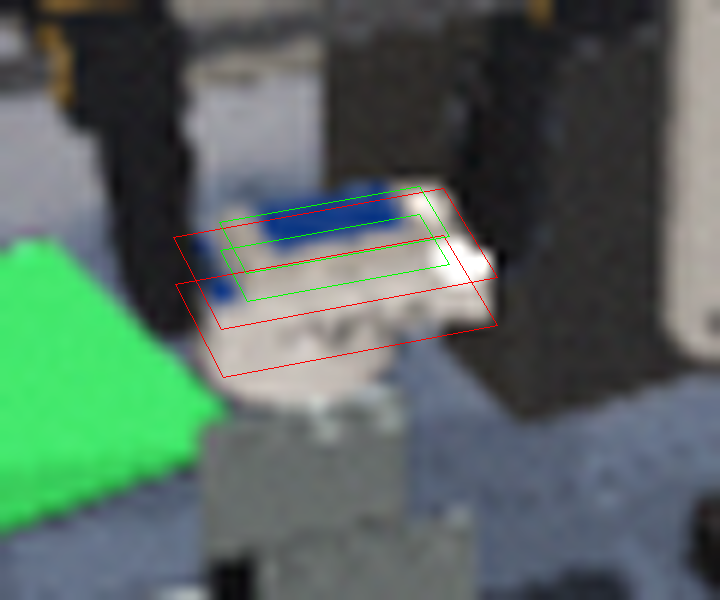

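>>> drive_tool(series=[0.3, 0, -0.01, 0, 0, 0, 1, 0.35, 0, 0, 0, 0, 0, 1, 0.25, 0, 0, 0, 0, 0, 1, 0.2, 0, 0, 0, 0, 0, 1, 0.15, 0, 0, 0, 0, 0, 1, 0.1, 0, 0, 0, 0, 0, 1, 0.05, 0, 0, 0, 0, 0, 1, 0, 0, 0, 0, 0, 0, 1])

```text
time_s: 19.77
tool_pos: [0.495, 0.0016, 0.0334]
tool_rot: [0.051, 0.704, -0.051, 0.706]
contact_force: [0.4, 0.1, -3.1]
opening: 0.0595
```

```bash
python3 - <<'E'
from h import *
plan([.4938,.0019,.0225],-.146)
E
```

```text
t 19.775 tool [0.495  0.0016 0.0334] shift units (50mm) start-frame [ 0.217  0.002 -0.026] world mm [ -1.2   0.3 -10.9] turn/pi [0.0004 0.001  0.    ] q [-0.24  0.3   1.94  0.    0.9  -0.09] F [ 0.4  0.1 -3.1] open 0.0595
 axes x,y,z: [[0.003, -0.001, -1.0], [0.144, 0.99, -0.0], [0.99, -0.144, 0.003]]
```

>>> drive_tool(series=[0.08, 0, -0.02, 0, 0.001, 0, 1, 0.06, 0, 0, 0, 0, 0, 1, 0.04, 0, 0, 0, 0, 0, 1, 0.02, 0, 0, 0, 0, 0, 1, 0, 0, 0, 0, 0, 0, 1])

```text
time_s: 20.4
tool_pos: [0.4939, 0.0018, 0.0233]
tool_rot: [0.051, 0.705, -0.051, 0.705]
contact_force: [-0.9, -0.6, -3.0]
opening: 0.0597
```

>>> drive_tool(series=[0.012, 0, 0, 0, 0, 0, 1, 0, 0, 0, 0, 0, 0, 1, 0.012, 0, 0, 0, 0, 0, 1, 0, 0, 0, 0, 0, 0, 1])

```text
time_s: 20.9
tool_pos: [0.4941, 0.0017, 0.0227]
tool_rot: [0.051, 0.705, -0.051, 0.705]
contact_force: [-3.0, -0.4, 4.5]
opening: 0.0598
```

>>> drive_tool(series=[0, 0, 0, 0, 0, 0, -0.75, 0, 0, 0, 0, 0, 0, -0.75, 0, 0, 0, 0, 0, 0, -0.75, 0, 0, 0, 0, 0, 0, -0.75])

```text
time_s: 21.4
tool_pos: [0.494, 0.0018, 0.0221]
tool_rot: [0.051, 0.705, -0.051, 0.705]
contact_force: [0.1, 0.7, -0.5]
opening: 0.077
```

>>> drive_tool(series=[-0.1, 0, 0, 0, 0, 0, -0.75, -0.3, 0, 0, 0, 0, 0, -0.75, -0.6, 0, 0, 0, 0, 0, -0.75, -0.8, 0, 0, 0, 0, 0, -0.75, -0.8, 0, 0, 0, 0, 0, -0.75, -0.2, 0, -0.7, 0, 0, 0, -0.75, 0, 0, -0.9, 0, 0, 0, -0.75, 0, 0, -0.9, 0, 0, 0, -0.75])

```text
time_s: 22.4
tool_pos: [0.3693, 0.0199, 0.1631]
tool_rot: [0.051, 0.705, -0.051, 0.706]
contact_force: [-0.4, 0.2, 0.6]
opening: 0.0769
```

```bash
python3 - <<'E'
from h import *
im,d=snap('scene','scene10');snap('top','top10')
a=cv2.resize(im[140:240,190:290,::-1],None,fx=5,fy=5,interpolation=cv2.INTER_CUBIC)
cv2.imwrite('pics/z10.png',a)
im=np.load('pics/top10.npz')['im']
cv2.imwrite('pics/z10t.png',cv2.resize(im[150:250,150:310,::-1],None,fx=5,fy=5,interpolation=cv2.INTER_CUBIC))
plan([.3,.0,.2],-.146)
E
```

```text
t 22.5 tool [0.3667 0.0209 0.162 ] shift units (50mm) start-frame [-0.758 -0.605 -1.26 ] world mm [-66.7 -20.9  38. ] turn/pi [ 0.0006 -0.0004 -0.    ] q [-0.27 -0.23  2.17 -0.    1.2  -0.13] F [1.  0.1 0. ] open 0.077
 axes x,y,z: [[-0.001, 0.0, -1.0], [0.144, 0.99, 0.0], [0.99, -0.144, -0.001]]
```

View pics/z10.png

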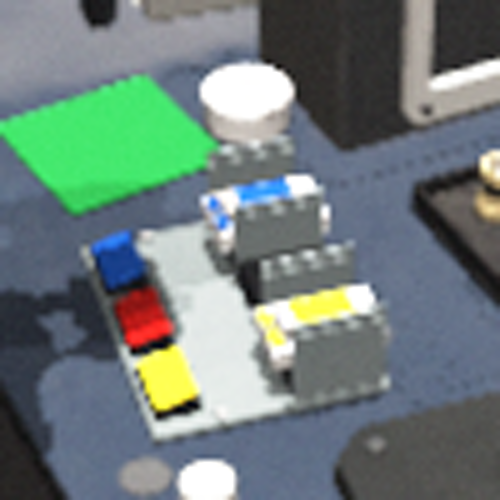

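View pics/z10t.png

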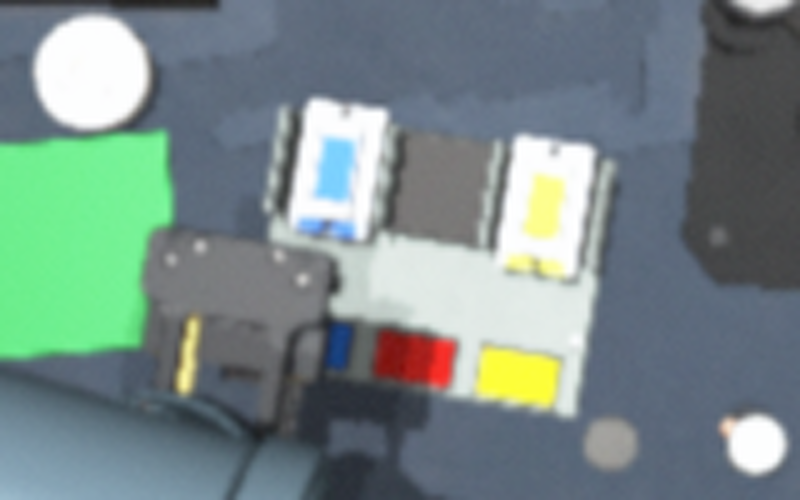

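```bash
python3 - <<'E'
from h import *
z=np.load('pics/top10.npz');d=z['d'];W=world('top',d)
u=np.array([.9893,-.146]);v=np.array([.146,.9893]);c=np.array([.4937,.0011])
L=(W[...,:2]-c)@u;A=(W[...,:2]-c)@v
for n,a in(('blue',0),('yellow',-98)):
    B=A-a/1000
    m=(abs(B)<.021)&(abs(L)<.036)&(W[...,2]>.026)&(W[...,2]<.046)&(d>0)
    t=(abs(B)<.007)&(abs(L)<.018)&(d>0)&(W[...,2]<.1)
    print(n,m.sum(),'along',(np.percentile(L[m],[2,98])*1000).round(1),'across',(np.percentile(B[m],[2,98])*1000).round(1),'top z',W[t][:,2].mean().round(4))
    G=np.c_[L[t],B[t],np.ones(t.sum())];print(' slopes',np.linalg.lstsq(G,W[t][:,2],rcond=None)[0].round(3))
E
```

```text
blue 415 along [-27.3  30.3] across [-17.6  17.5] top z 0.0398
 slopes [0.025 0.093 0.04 ]
yellow 409 along [-28.3  29.3] across [-16.3  18.3] top z 0.0401
 slopes [-0.009 -0.08   0.04 ]
```

>>> drive_tool(series=[0, 0, 0, 0, 0, 0, -0.75, 0, 0, 0, 0, 0, 0, -0.75])

```text
time_s: 22.75
tool_pos: [0.3716, 0.0194, 0.1629]
tool_rot: [0.051, 0.705, -0.051, 0.706]
contact_force: [-0.4, -0.8, 0.2]
opening: 0.0773
```

```bash
python3 -c "
from workcell import *
print(get_state()['joint_vel'].round(3)); print(job_done())"
```

```text
[0.003 0.012 0.001 0.001 0.001 0.001]
the job is handed in; nothing more can be done
None
```

The blue-tagged block is in the rack slot with the blue label, and I handed the job in at about 23 s; `job_done` reports no verdict. I lifted the block out of the nest by its long sides and set it flat on the mat. I released it there, took it again by its two ends, lowered it onto the slot floor and let go.

**Position:** in the last top picture the block is about 1.5 mm off centre along the slot and within 1 mm across. Its top is at 39.8 mm, against 40.1 mm for the stored yellow block. The arm stood clear of everything, with the force reading near zero.

**Tilt not settled by measurement:** a plane fitted to the blue block's step showed an across-slot slope of 0.09 rad, above the 0.06 rad limit. The yellow block, measured the same way, showed -0.08 rad. I put both down to depth noise, because the pictures show the blue block sitting flat.

**Camera disagreement:** the two cameras differed by about 2–3 mm in x on the rack labels, so I aimed between them.

**Other objects:** the yellow block, vials, tin and holders look unmoved in the pictures. I did not measure their positions again at the end.

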